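# Press the step block home in the corner of the locating fixture and hold it

### The arm

A 7-joint arm with a two-finger parallel gripper is mounted at the origin on the work surface; the furniture and walls round the work are solid. World frame = base frame: x ahead of the robot, y to its left, z up, the work surface at z = 0. Lengths are in m, angles in rad, forces in N, time in s.
With the tool pointing down it reaches from about 0.425 to 0.875 m from the base axis. Payload 4.7 kg.
Tool frame: the origin (TCP) lies on the centre line of the jaws, within the pads' length; the fingertips stand 14 mm ahead of it and the grasp point (between the pads) lies 5 mm behind it; z points along the fingers, y is the line along which they close (so a half turn about z gives the same grasp; the last joint's range is limited). The gripper opens to 87 mm and grips with 3 to 60 N. Pads are 19 mm wide; open, the fingers measure 117 mm over their backs; the gripper's body (75 mm by 190 mm) begins 51 mm behind the grasp point.
Start: joints at [-1.319, 0.321, -0.07, 1.45, 0.023, 1.371, -0.057], TCP at [0.153, 0.632, 0.237] pointing down, gripper open.
Joint ranges: [-2.86, 2.86], [-0.3, 2.09], [-1.38, 1.24], [0.06, 2.45], [-1.56, 4.7], [0.09, 2.05], [-2.69, 2.69]. Speed limits (rad/s): [2.57, 2.57, 3.14, 3.14, 3.14, 3.14, 3.14].

### API

Orientations are given as a rotation vector (axis times angle).
In Python, from bench import * gives the robot as it stands.
- The arm moves only by the shell command python3 -m jog 'ROWS' [FORCE]. ROWS is JSON, a list of rows, each an object of numbers: "claw": the finger opening in mm, from 0 to 87; "dx", "dy", "dz": the shift along the tool's x, y, z in mm; "spin": the turn about the tool's z in degrees. In form: [{"claw": .., "dx": .., "dy": .., "dz": .., "spin": ..}, ...]. A call has 1 to 20 rows; each row is the pose to reach, as a shift and turn from the pose commanded when the call began, along the tool's axes at that moment; what a row does not reach only later rows make up. A row lasts 1/12 s, in which the tool goes at most 41.7 mm and 7.16 degrees, less where a joint would pass 70% of its speed; a pose out of reach is approached as far as the arm can. A call with a gripper value outside its range is refused whole. The fingers move at their own pace and stop on an object; FORCE is the grip in N (left out, the last holds). Time passes only in rows, so rows that repeat a pose let the fingers close. It gives the time, the measured TCP pose, the force, the opening and the grip force at its end, in the units of the state.
- get_state(): the state, without advancing time (a new reading comes with each control period).
- get_image(name): name is "side" or "top"; returns a dict with "frame" (480x640x3 uint8, red, green, blue), "depth" (480x640 float32, m along the optical axis (not along the pixel's ray), 0 where there is no reading), "K" (3x3 intrinsics, pixels), "T" (4x4, takes a point from camera to world coordinates). Camera axes: x right, y down, z forward; pixel columns grow to the right and rows downward; lengths in m; the calibration is good to about 2 mm. A picture is of the moment at which its call begins.
- close_job(): hands the job in; it is judged then, once.
The state is a dict: "time": time; "joint_positions": joint angles; "qd": joint speeds; "joint_torque": joint torques, N m; "position": TCP position; "tool_rot": TCP orientation; "ft_force": force on the tool from outside, world axes, zero at the start; "torque": the same for the moment, N m; "grip_width": opening from 0.0 (shut) to 1.0 (fully open); "grip_force": force on a finger pad.
Only numpy, scipy, OpenCV 4.12 (cv2) and the standard library are available. Lean on these libraries where they do the work, as an engineer would, in place of code of your own. Each camera call takes 0.05 s, during which the arm holds its last target. There are 200 camera calls.

### The job

Flip the raised end stop of the steel locating fixture down until it rests, then set the brown machined step block flat on the fixture's plate and press it into the corner, its full-height end against the stop and its long side flat against the fence, so that it touches both firmly at once. Finish while still holding it pressed there, as for tacking; do not let go. Leave the flange, the tape measure and the nut where they lie.

Things in the scene. Friction and masses are not known exactly. Their poses are not given: they have to be found in the camera images.
- fixture: fixed dark steel plate, 200 (x) x 240 (y) x 10 mm; origin at the centre of its underside, on the table. In its frame (x away from the robot at yaw 0, y left) it carries the fence along its +x side and the flip stop at the -y end of the fence. Two hinge cheeks behind the fence line, at x 76 to 100, y -103 to -71, rise to 42 mm above the plate.
- fence: low bright steel bar fixed on the plate along y, 16 mm thick, 176 mm long (fixture y -78 to +98), 16 mm tall above the plate; the face to press against looks to -x and lies at fixture x = +60 mm. This body's origin is the fixture's, raised to the plate's top (not the centre of the bar); axes as the fixture.
- flip_stop (a joint): angle of the flip stop in rad: 0 = down, against its rigid rest; it starts 0.5 to 0.9 raised. Its hinge axis is parallel to the fixture's y; a stiff friction hinge (about 0.09 N m) keeps it where it is left. Pushing its free end down (1 to 2 N) closes it.
- stop_paddle: the moving part of the flip stop (steel bar, 14 mm thick along y). Origin on the hinge axis, in the middle of the thickness; its axes match the fixture's when down. The free end reaches 83 mm to -x of the hinge; its deep paddle, x -83 to -33 mm, z -26 to +6 mm, is what the block is pressed against, with the face looking to +y (at fixture y = -80 mm when down). When down, its lower edge is 4 mm and its top 36 mm above the plate.
- stop_tab (a point): point on the top of the paddle near its free end, 70 mm from the hinge axis along the arm and 6 mm above it: push here to close the stop.
- stop_hinge (a point): point on the stop's hinge axis, in the middle of the stop's thickness: fixture x = 88, y = -87 mm, 30 mm above the plate's top.
- corner (a point): the fixture's corner: where the faces of fence and lowered stop and the plate's top meet (fixture x = 60, y = -80, z = 10 mm). The block belongs on its -x, +y side.
- step_block: brown machined steel step block, 55 (x) x 110 (y) x 50 mm tall, about 0.7 kg (0.56 to 0.84), loose on the table; origin at the centre of its underside. It has its full 50 mm height from its flat -y end (the full-height end) to y = +23 mm; beyond that it steps down to about 25 mm. Its long sides (x = +-27.5 mm) are flat and upright and can be gripped above the fence. When home its axes are the fixture's.
- block_corner (a point): lower corner of the step block, x = +27.5, y = -55, z = 0 mm in its frame, that meets the fixture's corner when home.
- ring_flange: flat round steel flange, 62 mm across, 12 mm thick, lying flat; origin at the centre of its underside. Not part of the job.
- tape_measure: yellow tape measure lying on its side, 65 x 79 mm, 35 mm tall; origin near the centre of its underside. Not part of the job.
- hex_nut: steel hexagon nut, 30 x 34 mm, 16 mm tall; origin at the centre of its underside. Not part of the job.
There are look-alikes about, which are no part of the job. Of the things like the step_block, leave any that is black; of the rest the larger one is meant.

How it is judged:
On the way:
1. the end stop is flipped down onto its rest (value of joint flip_stop below 0.05 rad), for 0.2 s.
At the end, for the whole second after the job is handed in: Stop down (within 0.05 rad); block upright on the plate, its corner within 4 mm of the fixture's corner, its side within 0.035 rad of the fence; at rest, pressed on fence and on stop with more than 2 N each, fingers still pressing or gripping it (over 2 N) (value of joint flip_stop below 0.05 rad and distance between block_corner and corner below 0.004 m and angle between the y axis of step_block and the y axis of fixture, either way round below 0.035 rad and angle between step_block's own z axis and vertical below 0.035 rad and contact force between step_block and fence above 2 N and contact force between step_block and stop_paddle above 2 N and contact force between step_block and the fingers above 2 N and linear speed of step_block below 0.01 m/s); the arm keeps its last pose, push and grip.
It fails at once if the ring flange is moved more than 3 cm (distance of ring_flange from where it was at the start of the episode above 0.03 m).
It fails at once if the tape measure is moved more than 3 cm (distance of tape_measure from where it was at the start of the episode above 0.03 m).
It fails at once if the hex nut is moved more than 3 cm (distance of hex_nut from where it was at the start of the episode above 0.03 m).
It also fails if it takes over 72 s, if anything falls off the work surface, if the arm or the gripper's body presses on something with over 40 N, if the wrist force passes 120 N, or if a joint passes its speed limit or range.

## Working session

There is one attempt and no reset: what is moved stays moved. The work goes in short steps, Python scripts to look and compute and a shell command to move; the robot and the scene stay as the last step left them, time stands still between calls to the robot, and variables do not carry over. Pictures are saved under pics/ and viewed, at most 10 in all, crops included, and the job is handed in when it is done.

```bash
mkdir -p pics
cat > h.py <<'E'
from bench import *
import numpy as np, cv2
def snap(n,f):
    im=get_image(n); cv2.imwrite(f'pics/{f}.png',im['frame'][...,::-1]); np.savez(f'pics/{f}.npz',**im); return im
def cloud(im):
    d=im['depth'];v,u=np.mgrid[:480,:640];K=im['K']
    p=np.stack([(u-K[0,2])/K[0,0]*d,(v-K[1,2])/K[1,1]*d,d],-1)
    return p@im['T'][:3,:3].T+im['T'][:3,3]
def ray(im,u,v,z):
    K,T=im['K'],im['T'];r=T[:3,:3]@np.array([(u-K[0,2])/K[0,0],(v-K[1,2])/K[1,1],1]);return T[:3,3]+r*(z-T[2,3])/r[2]
E
python3 - <<'E'
from h import *
s=get_state();print(s)
for n in('top','side'):
    im=snap(n,n+'0');print(n,im['T'].round(3).tolist(),im['K'].round(1).tolist())
E
```

```text
{'time': 0.0, 'joint_positions': array([-1.31890087,  0.32182037, -0.0700933 ,  1.45163878,  0.02258905,
        1.37080694, -0.05689069]), 'qd': array([ 1.19566405e-03,  1.47908895e-04,  6.04014561e-05, -1.60460988e-03,
       -3.52945767e-04, -1.83347234e-04,  3.99134352e-04]), 'joint_torque': array([-6.83257986e-05, -4.91284633e+01, -4.03804053e-01, -3.12530851e+01,
       -6.38413173e-02,  4.34856664e-02,  1.85232666e-04]), 'position': array([0.15303134, 0.63119865, 0.23548145]), 'tool_rot': array([-3.72561749e-01, -3.11928066e+00,  2.95476275e-03]), 'ft_force': array([ 0.36940103, -0.40778934, -0.33987981]), 'torque': array([0.01391471, 0.02582324, 0.0110017 ]), 'grip_force': 0.0, 'grip_width': 1.0020440559188468}
top [[-0.008, -0.987, 0.161, 0.301], [-1.0, 0.006, -0.01, -0.247], [0.009, -0.161, -0.987, 1.39], [0.0, 0.0, 0.0, 1.0]] [[548.2, 0.0, 318.8], [0.0, 548.2, 232.2], [0.0, 0.0, 1.0]]
side [[0.932, -0.237, 0.274, 0.233], [-0.362, -0.585, 0.725, -1.005], [-0.012, -0.775, -0.632, 0.712], [0.0, 0.0, 0.0, 1.0]] [[442.4, 0.0, 322.7], [0.0, 442.4, 238.4], [0.0, 0.0, 1.0]]
```

View pics/top0.png

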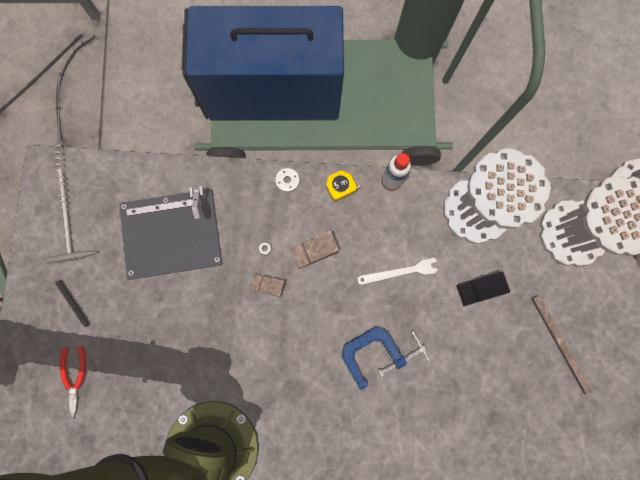

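View pics/side0.png

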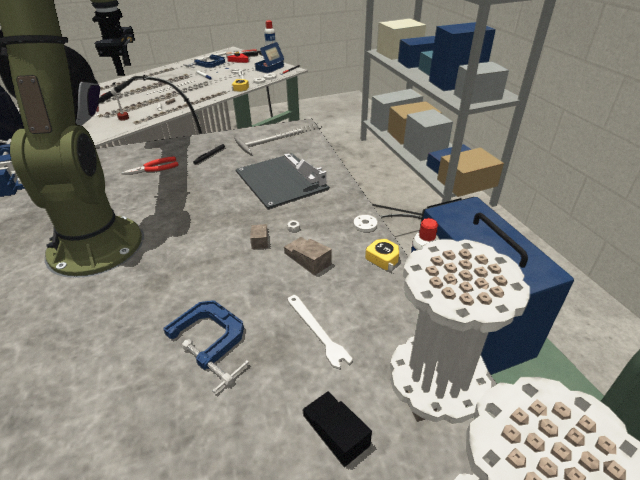

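The top view shows the step-block candidates: large brown at (316,249), small brown at (268,285) and black at (484,288). I choose the larger brown one at (316,249). The fixture is at (171,235) with the fence along its upper edge and the stop at (200,203). The flange is at (287,180), the tape at (342,185) and the nut at (265,248).

Run:
```python
from h import *
im=dict(np.load('pics/top0.npz')); P=cloud(im); f=im['frame']
big=np.hstack([cv2.resize(f[175:290,110:235],None,fx=3.2,fy=3.2,interpolation=2),cv2.resize(f[220:305,240:350],None,fx=3.2,fy=4.33,interpolation=2)[:368]])
cv2.imwrite('pics/crop1.png',big[...,::-1]); print(big.shape)
hsv=cv2.cvtColor(f,cv2.COLOR_RGB2HSV)
Z=P[...,2]
roi=np.zeros(Z.shape,bool);roi[222:275,285:348]=1
def rect(m,n):
    q=P[m][:,:2].astype(np.float32); r=cv2.minAreaRect(q); print(n,m.sum(),np.round(r[0],4),np.round(r[1],4),round(r[2],2),'z',np.median(P[m][:,2]).round(4)); return cv2.boxPoints(r)
print('zhist',np.histogram(Z[roi],bins=np.arange(-.01,.08,.005)))
print(rect(roi&(Z>.042)&(Z<.06),'blk hi').round(3).tolist())
rect(roi&(Z>.015)&(Z<.06),'blk all')
roi2=np.zeros(Z.shape,bool);roi2[180:285,110:228]=1
print(rect(roi2&(Z>.005)&(Z<.016),'plate').round(3).tolist())
m=roi2&(f.mean(-1)<90)
c=max(cv2.findContours(m.astype(np.uint8),0,1)[0],key=cv2.contourArea); 
b=cv2.boxPoints(cv2.minAreaRect(cv2.convexHull(c))); print('plate col',b.tolist(),[ray(im,u,v,.01).round(4)[:2].tolist() for u,v in b])
print(rect(roi2&(Z>.021)&(Z<.03),'fence').round(3).tolist())
m=roi2&(Z>.035); q=P[m]; print('stop', q[np.argsort(q[:,2])][::6].round(3).tolist())
```

```text
(368, 752, 3)
zhist (array([ 247, 1332,  683,   41,   13,   71,  178,   64,   73,  205,  231,
        150,   33,    0,    0,    0,    0]), array([-0.01 , -0.005,  0.   ,  0.005,  0.01 ,  0.015,  0.02 ,  0.025,
        0.03 ,  0.035,  0.04 ,  0.045,  0.05 ,  0.055,  0.06 ,  0.065,
        0.07 ,  0.075]))
blk hi 326 [ 0.4882 -0.2686] [0.055  0.0636] 21.19 z 0.0454
[[0.45100000500679016, -0.24899999797344208], [0.4740000069141388, -0.30799999833106995], [0.5249999761581421, -0.2879999876022339], [0.5019999742507935, -0.2290000021457672]]
blk all 1005 [ 0.4796 -0.2471] [0.056  0.1099] 22.01 z 0.0379
plate 6007 [0.5308 0.121 ] [0.2975 0.2664] 89.59 z 0.0091
[[0.3959999978542328, -0.027000000700354576], [0.6629999876022339, -0.028999999165534973], [0.6650000214576721, 0.26899999380111694], [0.39899998903274536, 0.2709999978542328]]
plate col [[196.91693115234375, 188.50460815429688], [208.8800048828125, 187.83999633789062], [210.59384155273438, 218.68923950195312], [198.63076782226562, 219.35385131835938]] [[0.6426, 0.053], [0.6442, 0.0222], [0.5631, 0.0159], [0.5616, 0.0464]]
fence 389 [
[... 867 characters left out ...]
 0.036, 0.073], [0.588, 0.035, 0.074], [0.597, 0.045, 0.077], [0.594, 0.047, 0.079], [0.559, 0.031, 0.081], [0.554, 0.033, 0.082], [0.551, 0.042, 0.084], [0.588, 0.043, 0.085], [0.553, 0.034, 0.085], [0.583, 0.045, 0.087], [0.558, 0.036, 0.088], [0.587, 0.044, 0.088], [0.565, 0.032, 0.089], [0.584, 0.039, 0.09], [0.562, 0.036, 0.091], [0.581, 0.039, 0.092], [0.571, 0.045, 0.094], [0.569, 0.043, 0.095], [0.57, 0.042, 0.098], [0.57, 0.032, 0.099], [0.567, 0.037, 0.1], [0.565, 0.043, 0.101], [0.301, -0.247, 1.39], [0.301, -0.247, 1.39], [0.301, -0.247, 1.39], [0.301, -0.247, 1.39], [0.301, -0.247, 1.39], [0.301, -0.247, 1.39], [0.301, -0.247, 1.39], [0.301, -0.247, 1.39], [0.301, -0.247, 1.39]]
```

View pics/crop1.png

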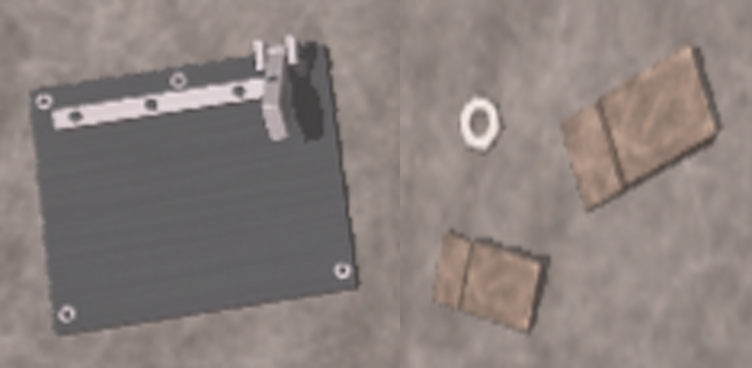

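The crop confirms it: the large brown block has its full-height end to the right (world -y) and its step on the left. The fixture is yawed about 8° with the stop raised at crop (275,100).

```bash
cat >> h.py <<'E'
from scipy.spatial.transform import Rotation as R
def rel(p,yaw):  # yaw (deg) wanted for tool y axis, mod 180
    s=get_state();M=R.from_rotvec(s['tool_rot']).as_matrix()
    d=M.T@(np.array(p)-s['position'])*1000
    cur=np.degrees(np.arctan2(M[1,1],M[0,1])); sp=(cur-yaw+90)%180-90
    print('shift',d.round(1),'spin',round(sp,1),'cur yaw',round(cur,2),'tilt',M[:,2].round(4),'pos',s['position'].round(4),'F',s['ft_force'].round(1),'grip',round(s['grip_width']*87,1),s['grip_force'],'t',s['time'])
def fx(p,C=None): # fixture frame (m) -> world
    import json; x,y,a=json.load(open('fix.json')); c,s=np.cos(a),np.sin(a)
    return np.array([x+c*p[0]-s*p[1],y+s*p[0]+c*p[1],p[2]])
E
python3 - <<'E'
from h import *
import json
im=dict(np.load('pics/top0.npz')); f=im['frame'].astype(int)
m=((f[...,0]-f[...,2])<4)&(f.mean(-1)<115)&(f.mean(-1)>40)
m[:178]=0;m[285:]=0;m[:,:112]=0;m[:,228:]=0
m=cv2.morphologyEx(m.astype(np.uint8),cv2.MORPH_OPEN,np.ones((3,3)))
c=max(cv2.findContours(m,0,1)[0],key=cv2.contourArea)[:,0]
W=np.array([ray(im,u,v,.01)[:2] for u,v in c],np.float32)
r=cv2.minAreaRect(W);b=cv2.boxPoints(r);print(r,b.round(4).tolist())
# hand-read corners
pc=np.array([[30,90],[328,45],[357,289],[55,334]])/3.2+[110,175]
w=np.array([ray(im,u,v,.01)[:2] for u,v in pc]); print(w.round(4).tolist())
m0=np.array([[100,120],[100,-120],[-100,-120],[-100,120]])/1000.
U,S,V=np.linalg.svd((m0).T@(w-w.mean(0))); Rm=(U@V).T; a=np.arctan2(Rm[1,0],Rm[0,0]); print('fit',w.mean(0),np.degrees(a),((w-w.mean(0))-m0@Rm.T).round(4).tolist())
# fence top face: bright pixels
g=(f.min(-1)>185).astype(np.uint8); g[:178]=0;g[225:]=0;g[:,:112]=0;g[:,192:]=0
c=max(cv2.findContours(g,0,1)[0],key=cv2.contourArea)[:,0]; F=np.array([ray(im,u,v,.026)[:2] for u,v in c],np.float32); print('fence',cv2.minAreaRect(F),cv2.boxPoints(cv2.minAreaRect(F)).round(4).tolist())
json.dump([*map(float,w.mean(0)),float(a)],open('fix.json','w'))
print('fence pred',[fx(p).round(4).tolist() for p in [(.06,-.078,0),(.06,.098,0),(.076,.098,0)]],'tab50',fx((.038,-.087,0)))
q=fx((.038,-.087,.15)); rel(q,76)
E
```

```text
((0.5258842706680298, 0.11862361431121826), (0.198044553399086, 0.2387855499982834), 8.72479248046875) [[0.4099000096321106, 0.2215999960899353], [0.44609999656677246, -0.014399999752640724], [0.6419000029563904, 0.015599999576807022], [0.6057000160217285, 0.2517000138759613]]
[[0.6052, 0.2505], [0.6409, 0.0128], [0.4433, -0.0146], [0.4095, 0.2211]]
fit [0.52473456 0.11745726] 8.29526126539806 [[-0.0011, -0.0001], [-0.0001, -0.0003], [0.0002, 0.0011], [0.0011, -0.0007]]
fence ((0.5909613370895386, 0.14348095655441284), (0.0142578836530447, 0.12429629266262054), 8.653106689453125) [[0.5745999813079834, 0.2037999927997589], [0.5932999849319458, 0.08100000023841858], [0.6074000000953674, 0.08309999853372574], [0.588699996471405, 0.20600000023841858]]
fence pred [[0.5954, 0.0489, 0.0], [0.57, 0.2231, 0.0], [0.5858, 0.2254, 0.0]] tab50 [0.57488886 0.0368499  0.        ]
shift [-549.9 -478.1   86.5] spin 0.4 cur yaw 76.37 tilt [-3.0e-04 -1.7e-03 -1.0e+00] pos [0.1531 0.6312 0.2355] F [-0.7  0.3 -0.1] grip 87.0 0.0 t 0.1
```

```bash
python3 - <<'E'
import json,math
json.dump([.5257,.1183,math.radians(8.6)],open('fix.json','w'))
from h import *
rel(fx((.038,-.087,.16)),76.4)
E
python3 -m jog '[{"claw":0,"dx":-550,"dy":-478,"dz":30},{"claw":0,"dx":-550,"dy":-478,"dz":30},{"claw":0,"dx":-550,"dy":-478,"dz":30},{"claw":0,"dx":-550,"dy":-478,"dz":30},{"claw":0,"dx":-550,"dy":-478,"dz":30},{"claw":0,"dx":-550,"dy":-478,"dz":30},{"claw":0,"dx":-550,"dy":-478,"dz":30},{"claw":0,"dx":-550,"dy":-478,"dz":30},{"claw":0,"dx":-550,"dy":-478,"dz":30},{"claw":0,"dx":-550,"dy":-478,"dz":30},{"claw":0,"dx":-550,"dy":-478,"dz":30},{"claw":0,"dx":-550,"dy":-478,"dz":30},{"claw":0,"dx":-550,"dy":-478,"dz":30},{"claw":0,"dx":-550,"dy":-478,"dz":30},{"claw":0,"dx":-550,"dy":-478,"dz":30},{"claw":0,"dx":-550,"dy":-478,"dz":30},{"claw":0,"dx":-550,"dy":-478,"dz":30},{"claw":0,"dx":-550,"dy":-478,"dz":30},{"claw":0,"dx":-550,"dy":-478,"dz":30},{"claw":0,"dx":-550,"dy":-478,"dz":30}]'
python3 - <<'E'
from h import *
rel(fx((.038,-.087,.16)),76.4)
E
```

```text
shift [-551.  -476.7   76.5] spin -0.0 cur yaw 76.37 tilt [-3.0e-04 -1.7e-03 -1.0e+00] pos [0.1531 0.6312 0.2355] F [-0.7  0.3 -0.1] grip 87.0 0.0 t 0.1
shift [-551.  -476.7   76.5] spin -0.0 cur yaw 76.37 tilt [-3.0e-04 -1.7e-03 -1.0e+00] pos [0.1531 0.6312 0.2355] F [-0.7  0.3 -0.1] grip 87.0 0.0 t 0.1$[0]: bad value
```

```bash
python3 -m jog '[{"claw":0,"dx":-550,"dy":-477,"dz":30,"spin":0},{"claw":0,"dx":-550,"dy":-477,"dz":30,"spin":0},{"claw":0,"dx":-550,"dy":-477,"dz":30,"spin":0},{"claw":0,"dx":-550,"dy":-477,"dz":30,"spin":0},{"claw":0,"dx":-550,"dy":-477,"dz":30,"spin":0},{"claw":0,"dx":-550,"dy":-477,"dz":30,"spin":0},{"claw":0,"dx":-550,"dy":-477,"dz":30,"spin":0},{"claw":0,"dx":-550,"dy":-477,"dz":30,"spin":0},{"claw":0,"dx":-550,"dy":-477,"dz":30,"spin":0},{"claw":0,"dx":-550,"dy":-477,"dz":30,"spin":0},{"claw":0,"dx":-550,"dy":-477,"dz":30,"spin":0},{"claw":0,"dx":-550,"dy":-477,"dz":30,"spin":0},{"claw":0,"dx":-550,"dy":-477,"dz":30,"spin":0},{"claw":0,"dx":-550,"dy":-477,"dz":30,"spin":0},{"claw":0,"dx":-550,"dy":-477,"dz":30,"spin":0},{"claw":0,"dx":-550,"dy":-477,"dz":30,"spin":0},{"claw":0,"dx":-550,"dy":-477,"dz":30,"spin":0},{"claw":0,"dx":-550,"dy":-477,"dz":30,"spin":0},{"claw":0,"dx":-550,"dy":-477,"dz":30,"spin":0},{"claw":0,"dx":-550,"dy":-477,"dz":30,"spin":0}]'
python3 - <<'E'
from h import *
rel(fx((.038,-.087,.16)),76.4)
E
```

```text
time: 1.77
position: [0.5752, 0.0372, 0.2059]
tool_rot: [-0.377, -3.118, 0.001]
ft_force: [-0.2, 0.2, -0.2]
grip_width: 0.006
grip_force: 0.0
shift [-0.9  1.  45.9] spin -0.2 cur yaw 76.19 tilt [-1.3e-03 -6.0e-04 -1.0e+00] pos [0.5752 0.0372 0.2059] F [-0.2  0.2 -0.2] grip 0.5 0.0 t 1.7667
```

```bash
python3 -m jog '[{"claw":0,"dx":0,"dy":0,"dz":30,"spin":0},{"claw":0,"dx":0,"dy":0,"dz":60,"spin":0},{"claw":0,"dx":0,"dy":0,"dz":85,"spin":0},{"claw":0,"dx":0,"dy":0,"dz":95,"spin":0},{"claw":0,"dx":0,"dy":0,"dz":102,"spin":0},{"claw":0,"dx":0,"dy":0,"dz":108,"spin":0},{"claw":0,"dx":0,"dy":0,"dz":114,"spin":0},{"claw":0,"dx":0,"dy":0,"dz":120,"spin":0},{"claw":0,"dx":0,"dy":0,"dz":126,"spin":0},{"claw":0,"dx":0,"dy":0,"dz":132,"spin":0},{"claw":0,"dx":0,"dy":0,"dz":137,"spin":0},{"claw":0,"dx":0,"dy":0,"dz":141,"spin":0},{"claw":0,"dx":0,"dy":0,"dz":143,"spin":0}]'
python3 - <<'E'
from h import *
rel(fx((.038,-.087,.06)),76.4)
E
```

```text
time: 2.85
position: [0.5749, 0.0385, 0.0628]
tool_rot: [-0.373, -3.118, 0.0]
ft_force: [-1.0, 0.7, 0.6]
grip_width: 0.001
grip_force: 0.4
shift [-1.4 -0.2  2.8] spin -0.0 cur yaw 76.37 tilt [-9.e-04 -2.e-04 -1.e+00] pos [0.5749 0.0385 0.0628] F [-1.   0.7  0.6] grip 0.1 0.398297479437133 t 2.85
```

```bash
python3 -m jog '[{"claw":0,"dx":0,"dy":0,"dz":2,"spin":0},{"claw":0,"dx":0,"dy":0,"dz":3,"spin":0},{"claw":0,"dx":0,"dy":0,"dz":4,"spin":0},{"claw":0,"dx":0,"dy":0,"dz":5,"spin":0},{"claw":0,"dx":0,"dy":0,"dz":5,"spin":0},{"claw":0,"dx":0,"dy":0,"dz":5,"spin":0}]'
```

```text
time: 3.35
position: [0.5753, 0.0385, 0.0603]
tool_rot: [-0.373, -3.119, -0.001]
ft_force: [-5.3, -0.7, 11.6]
grip_width: 0.007
grip_force: 6.0
```

```bash
python3 -m jog '[{"claw":0,"dx":0,"dy":0,"dz":-40,"spin":0},{"claw":20,"dx":0,"dy":0,"dz":-80,"spin":0}]'
python3 - <<'E'
from h import *
im=dict(np.load('pics/top0.npz')); f=im['frame']; hsv=cv2.cvtColor(f,cv2.COLOR_RGB2HSV)
roi=hsv[228:270,288:345]; 
m=((f[...,0].astype(int)-f[...,2])>28).astype(np.uint8); m[:225]=0;m[272:]=0;m[:,:286]=0;m[:,346:]=0
m=cv2.morphologyEx(m,cv2.MORPH_CLOSE,np.ones((5,5)))
c=max(cv2.findContours(m,0,1)[0],key=cv2.contourArea)[:,0]
for z in(.05,.025): print(z,cv2.minAreaRect(np.array([ray(im,u,v,z)[:2] for u,v in c],np.float32)))
a=np.radians(21.8);c=np.array([.4796,-.2471]); g=c-.007*np.array([-np.sin(a),np.cos(a)])
print(g); rel([*g,.12],21.8)
E
```

```text
time: 3.52
position: [0.5734, 0.0384, 0.1375]
tool_rot: [-0.372, -3.115, 0.003]
ft_force: [1.4, 0.5, 0.2]
grip_width: 0.027
grip_force: 0.0
0.05 ((0.4786108136177063, -0.2476697415113449), (0.05458759143948555, 0.10985194891691208), 23.513811111450195)
0.025 ((0.4819301664829254, -0.24768438935279846), (0.055605754256248474, 0.11190088838338852), 23.51381492614746)
[ 0.48219957 -0.2535994 ]
shift [  19.7 -305.2   18.4] spin 54.6 cur yaw 76.36 tilt [-0.0049 -0.0014 -1.    ] pos [0.5734 0.0384 0.1375] F [1.4 0.5 0.2] grip 2.4 0.0 t 3.5167
```

```bash
python3 -m jog '[{"claw":87,"dx":5,"dy":-40,"dz":5,"spin":7},{"claw":87,"dx":10,"dy":-80,"dz":5,"spin":14},{"claw":87,"dx":15,"dy":-120,"dz":5,"spin":21},{"claw":87,"dx":20,"dy":-160,"dz":5,"spin":28},{"claw":87,"dx":20,"dy":-200,"dz":5,"spin":35},{"claw":87,"dx":20,"dy":-240,"dz":5,"spin":42},{"claw":87,"dx":20,"dy":-280,"dz":5,"spin":49},{"claw":87,"dx":20,"dy":-305,"dz":5,"spin":53.7},{"claw":87,"dx":20,"dy":-305,"dz":5,"spin":53.7},{"claw":87,"dx":20,"dy":-305,"dz":5,"spin":53.7},{"claw":87,"dx":20,"dy":-305,"dz":5,"spin":53.7}]'
python3 - <<'E'
from h import *
rel([.482,-.2536,.037],22.7)
snap('side','s1');im=snap('top','t1')
cv2.imwrite('pics/c2.png',cv2.resize(np.hstack([im['frame'][170:330,120:360],]),None,fx=3,fy=3)[...,::-1])
s=dict(np.load('pics/s1.npz'))['frame'];cv2.imwrite('pics/c3.png',cv2.resize(s[140:300,200:420],None,fx=3,fy=3)[...,::-1])
E
```

```text
time: 4.43
position: [0.4845, -0.2522, 0.1335]
tool_rot: [-1.739, -2.616, -0.001]
ft_force: [0.4, 0.8, -0.6]
grip_width: 0.835
grip_force: 0.0
shift [-0.4 -2.9 96.5] spin 0.1 cur yaw 22.76 tilt [ 3.e-04  8.e-04 -1.e+00] pos [ 0.4845 -0.2522  0.1335] F [ 0.4  0.8 -0.6] grip 72.6 0.0 t 4.4333
```

View pics/c3.png

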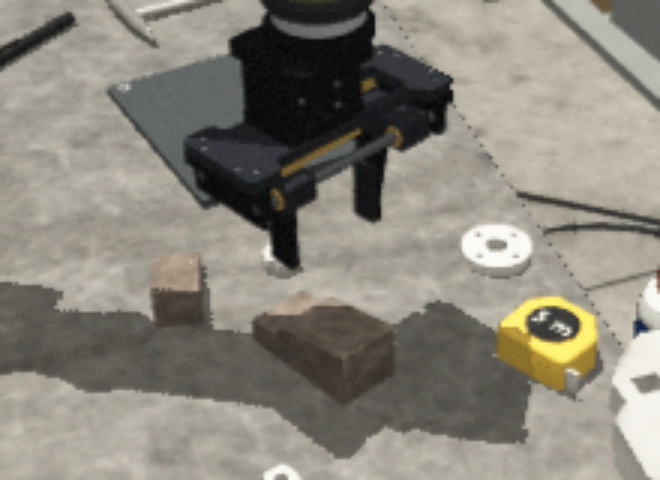

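The crop shows the fingers at (285,250) and (370,205), spread across the block's width above the block at (325,345). The block is untouched, so I'll descend.

```bash
python3 -m jog '[{"claw":87,"dx":0,"dy":-3,"dz":20,"spin":0},{"claw":87,"dx":0,"dy":-3,"dz":40,"spin":0},{"claw":87,"dx":0,"dy":-3,"dz":60,"spin":0},{"claw":87,"dx":0,"dy":-3,"dz":75,"spin":0},{"claw":87,"dx":0,"dy":-3,"dz":88,"spin":0},{"claw":87,"dx":0,"dy":-3,"dz":96,"spin":0},{"claw":87,"dx":0,"dy":-3,"dz":96,"spin":0}]'; python3 -m jog '[{"claw":70,"dx":0,"dy":0,"dz":0,"spin":0},{"claw":62,"dx":0,"dy":0,"dz":0,"spin":0},{"claw":58,"dx":0,"dy":0,"dz":0,"spin":0},{"claw":54,"dx":0,"dy":0,"dz":0,"spin":0},{"claw":45,"dx":0,"dy":0,"dz":0,"spin":0},{"claw":45,"dx":0,"dy":0,"dz":0,"spin":0},{"claw":45,"dx":0,"dy":0,"dz":0,"spin":0},{"claw":45,"dx":0,"dy":0,"dz":0,"spin":0}]' 45
python3 - <<'E'
from h import *
rel([.482,-.2536,.037],22.7)
E
```

```text
time: 5.12
position: [0.4806, -0.253, 0.0359]
tool_rot: [-1.738, -2.614, 0.001]
ft_force: [-0.7, -0.1, -0.0]
grip_width: 0.999
grip_force: 0.0
time: 5.78
position: [0.4812, -0.2546, 0.0379]
tool_rot: [1.742, 2.615, 0.0]
ft_force: [-1.4, -0.0, 5.2]
grip_width: 0.625
grip_force: 45.0
shift [0.6 1.1 0.9] spin -0.0 cur yaw 22.66 tilt [ 0. -0. -1.] pos [ 0.4812 -0.2546  0.0379] F [-1.4 -0.   5.2] grip 54.4 44.96746151475236 t 5.7833
```

```bash
python3 -m jog '[{"claw":45,"dx":0,"dy":0,"dz":-10,"spin":0},{"claw":45,"dx":0,"dy":0,"dz":-30,"spin":0},{"claw":45,"dx":0,"dy":0,"dz":-60,"spin":0},{"claw":45,"dx":0,"dy":0,"dz":-80,"spin":0},{"claw":45,"dx":0,"dy":0,"dz":-80,"spin":0}]'
python3 - <<'E'
from h import *
rel(fx((.0205,-.017,.117)),8.6)
E
```

```text
time: 6.2
position: [0.4835, -0.2553, 0.1212]
tool_rot: [1.738, 2.61, 0.004]
ft_force: [1.6, -0.7, -6.7]
grip_width: 0.629
grip_force: 45.0
shift [307.  198.7   4.1] spin 14.1 cur yaw 22.67 tilt [ 0.0065 -0.0014 -1.    ] pos [ 0.4835 -0.2553  0.1212] F [ 1.6 -0.7 -6.7] grip 54.8 44.96469478821382 t 6.2
```

```bash
python3 -m jog '[{"claw":45,"dx":15,"dy":10,"dz":0,"spin":1},{"claw":45,"dx":40,"dy":26,"dz":0,"spin":2},{"claw":45,"dx":70,"dy":45,"dz":0,"spin":4},{"claw":45,"dx":100,"dy":65,"dz":0,"spin":6},{"claw":45,"dx":130,"dy":84,"dz":0,"spin":8},{"claw":45,"dx":160,"dy":104,"dz":0,"spin":10},{"claw":45,"dx":190,"dy":123,"dz":0,"spin":12},{"claw":45,"dx":220,"dy":143,"dz":0,"spin":14},{"claw":45,"dx":250,"dy":162,"dz":0,"spin":14},{"claw":45,"dx":280,"dy":181,"dz":0,"spin":14},{"claw":45,"dx":300,"dy":194,"dz":0,"spin":14},{"claw":45,"dx":307,"dy":199,"dz":0,"spin":14},{"claw":45,"dx":307,"dy":199,"dz":0,"spin":14},{"claw":45,"dx":307,"dy":199,"dz":0,"spin":14}]'
python3 - <<'E'
from h import *
rel(fx((.0205,-.017,.055)),8.6)
s=snap('side','s2')['frame'];im=snap('top','t2')
cv2.imwrite('pics/c4.png',np.hstack([cv2.resize(s[100:230,210:350],None,fx=2.8,fy=2.8),cv2.resize(im['frame'][170:300,100:240],None,fx=2.8,fy=2.8)])[...,::-1])
E
```

```text
time: 7.37
position: [0.5452, 0.1051, 0.1158]
tool_rot: [-2.045, -2.383, 0.005]
ft_force: [0.8, -1.5, -6.9]
grip_width: 0.625
grip_force: 45.0
shift [-0.9  3.3 60.8] spin 0.1 cur yaw 8.73 tilt [-0.0029 -0.0021 -1.    ] pos [0.5452 0.1051 0.1158] F [ 0.8 -1.5 -6.9] grip 54.4 44.9643178191036 t 7.3667
```

View pics/c4.png

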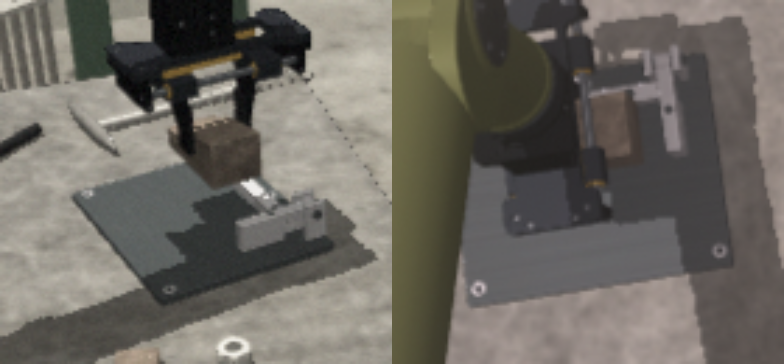

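The left view shows the stop down and the block held level above the plate. The right view shows its full-height end at (634,120) facing the paddle, whose left edge is at (660,120).

Run:
```python
from h import *
im=dict(np.load('pics/t2.npz')); x,y,a=0.5257,.1183,np.radians(8.6)
def inv(w): d=w[:2]-[x,y]; c,s=np.cos(a),np.sin(a); return np.array([c*d[0]+s*d[1],-s*d[0]+c*d[1]])*1000
for n,(u,v),z in [('end',(636,95),.129),('end2',(632,157),.129),('pad L',(667,150),.046),('padR',(685,152),.046),('fence end front',(590,97),.026)]:
    print(n,inv(ray(im,(u-392)/2.8+100,v/2.8+170,z)).round(1))
f=im['frame'];P=cloud(im);m=np.zeros(f.shape[:2],bool);m[195:235,160:190]=1
m&=(P[...,2]>.11)&(P[...,2]<.14)&(f[...,0].astype(int)-f[...,2]>12)
q=np.array([inv(p) for p in P[m]]);print(m.sum(),np.percentile(q,[1,99],0).round(1),np.median(P[m][:,2]))
```

```text
end [ 39.5 -76. ]
end2 [-12.4 -66.5]
pad L [  6.4 -80.7]
padR [  2.2 -96.2]
fence end front [ 69.9 -14.2]
316 [[ -8.5 -65.7]
 [ 45.9 -22.1]] 0.12400105401202521
```

Run:
```python
from h import *
im=dict(np.load('pics/t2.npz')); x,y,a=0.5257,.1183,np.radians(8.6)
f=im['frame'];P=cloud(im);c,s=np.cos(a),np.sin(a)
d=P[...,:2]-[x,y]; X=(c*d[...,0]+s*d[...,1])*1000;Y=(-s*d[...,0]+c*d[...,1])*1000;Z=P[...,2]*1000
m=np.zeros(f.shape[:2],bool);m[195:235,165:192]=1
m&=(f[...,0].astype(int)-f[...,2]>10)
for r in range(198,232,3):
    k=np.where(m[r])[0]; print(r,[(int(u),int(X[r,u]),int(Y[r,u]),int(Z[r,u]),int(f[r,u,0])) for u in k[-6:]])
cv2.imwrite('pics/c5.png',cv2.resize(f[190:240,155:215],None,fx=10,fy=10,interpolation=0)[...,::-1])
```

```text
198 []
201 []
204 [(179, 43, -55, 122, 110), (180, 42, -58, 126, 111), (181, 41, -61, 128, 114), (182, 42, -63, 124, 115), (183, 43, -63, 117, 85), (184, 44, -65, 113, 70)]
207 [(181, 35, -60, 125, 93), (182, 35, -62, 123, 96), (183, 33, -65, 129, 78), (184, 36, -64, 114, 72), (185, 39, -64, 100, 69), (186, 42, -64, 89, 65)]
210 [(181, 28, -59, 123, 100), (182, 27, -61, 125, 97), (183, 27, -63, 123, 85), (184, 28, -65, 121, 74), (185, 31, -64, 105, 71), (186, 33, -65, 97, 66)]
213 [(182, 20, -61, 127, 90), (183, 19, -63, 126, 89), (184, 21, -63, 116, 75), (185, 22, -65, 113, 72), (186, 25, -65, 100, 70), (187, 27, -64, 87, 63)]
216 [(182, 14, -59, 122, 93), (183, 12, -62, 127, 95), (184, 14, -63, 119, 81), (185, 15, -63, 110, 71), (186, 17, -64, 100, 70), (187, 19, -64, 90, 65)]
219 [(183, 5, -62, 128, 92), (184, 5, -64, 128, 90), (185, 6, -64, 119, 76), (186, 9, -64, 104, 68), (187, 10, -65, 97, 67), (188, 13, -64, 82, 65)]
222 [(183, -1, -60, 126, 112), (184, -2, -63, 130, 106), (185, 0, -63, 118, 79), (186, 0, -64, 111, 67), (187, 3, -64, 98, 67), (188, 5, -64, 86, 65)]
225 [(183, -7, -59, 123, 81), (184, -8, -62, 127, 77), (185, -8, -64, 123, 69), (186, -6, -64, 113, 68), (187, -4, -64, 101, 66), (188, -2, -64, 92, 66)]
228 [(181, -8, -47, 95, 65), (182, -8, -49, 93, 64), (183, -8, -52, 93, 65), (184, -8, -54, 92, 65), (186, -8, -57, 85, 66), (187, -7, -59, 81, 67)]
231 []
```

View pics/c5.png

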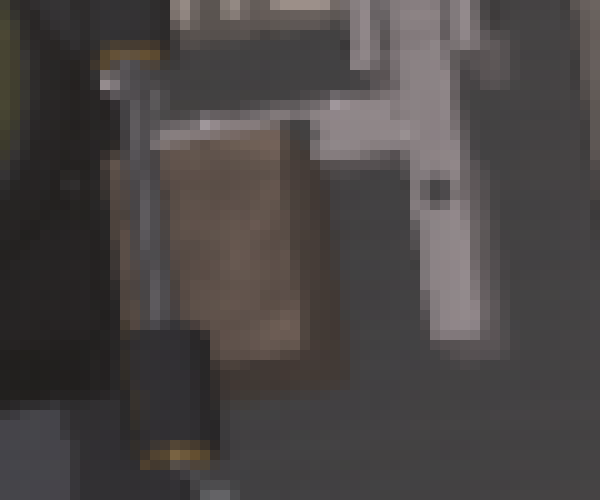

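The crop shows the block's end face square to the paddle, and the depth puts its end at y=-64. That leaves gaps of about 16 mm to the stop and 15 mm to the fence. I'll lower it now.

```bash
python3 -m jog '[{"claw":45,"dx":0,"dy":0,"dz":20,"spin":0},{"claw":45,"dx":0,"dy":0,"dz":40,"spin":0},{"claw":45,"dx":0,"dy":0,"dz":55,"spin":0},{"claw":45,"dx":0,"dy":0,"dz":62,"spin":0},{"claw":45,"dx":0,"dy":0,"dz":65,"spin":0},{"claw":45,"dx":0,"dy":0,"dz":67,"spin":0},{"claw":45,"dx":0,"dy":0,"dz":67,"spin":0}]' 60
python3 - <<'E'
from h import *
rel(fx((.0325,-.032,.047)),8.6)
E
```

```text
time: 8.05
position: [0.547, 0.1052, 0.051]
tool_rot: [2.048, 2.382, 0.001]
ft_force: [0.1, 0.4, -6.7]
grip_width: 0.623
grip_force: 60.0
shift [-15.9  13.3   4.1] spin 0.0 cur yaw 8.62 tilt [ 9.e-04  2.e-04 -1.e+00] pos [0.547  0.1052 0.051 ] F [ 0.1  0.4 -6.7] grip 54.2 59.96388103812933 t 8.05
```

```bash
python3 -m jog '[{"claw":45,"dx":0,"dy":0,"dz":1,"spin":0},{"claw":45,"dx":0,"dy":0,"dz":2,"spin":0},{"claw":45,"dx":0,"dy":0,"dz":3,"spin":0},{"claw":45,"dx":0,"dy":0,"dz":3,"spin":0}]';python3 -m jog '[{"claw":45,"dx":0,"dy":0,"dz":0.5,"spin":0},{"claw":45,"dx":0,"dy":0,"dz":1,"spin":0},{"claw":45,"dx":0,"dy":0,"dz":1,"spin":0}]'
```

```text
time: 8.38
position: [0.547, 0.1059, 0.048]
tool_rot: [2.047, 2.383, 0.002]
ft_force: [-0.0, 1.0, -5.1]
grip_width: 0.624
grip_force: 60.0
time: 8.63
position: [0.547, 0.1059, 0.048]
tool_rot: [-2.047, -2.383, -0.002]
ft_force: [-3.1, -1.2, 4.6]
grip_width: 0.624
grip_force: 60.0
```

```bash
python3 -m jog '[{"claw":45,"dx":-4,"dy":4,"dz":-0.5,"spin":0},{"claw":45,"dx":-8,"dy":8,"dz":-0.5,"spin":0},{"claw":45,"dx":-11,"dy":11,"dz":-0.5,"spin":0},{"claw":45,"dx":-13,"dy":11,"dz":-0.5,"spin":0},{"claw":45,"dx":-13,"dy":11,"dz":-0.5,"spin":0}]'
python3 - <<'E'
from h import *
rel(fx((.0325,-.032,.048)),8.6)
E
```

```text
time: 9.05
position: [0.5602, 0.0964, 0.048]
tool_rot: [-2.045, -2.383, -0.005]
ft_force: [-3.2, 5.2, 5.6]
grip_width: 0.627
grip_force: 60.0
shift [-5.2  1.7 -0. ] spin 0.1 cur yaw 8.73 tilt [ 0.0011  0.0029 -1.    ] pos [0.5602 0.0964 0.048 ] F [-3.2  5.2  5.6] grip 54.5 59.95484353043139 t 9.05
```

```bash
cat >> h.py <<'E'
def rep():
    s=get_state();x,y,a=__import__('json').load(open('fix.json'));c,n=np.cos(a),np.sin(a);d=s['position'][:2]-[x,y];F=s['ft_force'];M=R.from_rotvec(s['tool_rot']).as_matrix()
    print('fix TCP mm',(1000*np.array([c*d[0]+n*d[1],-n*d[0]+c*d[1]])).round(1),'z',s['position'][2].round(4),'F fix',(c*F[0]+n*F[1]).round(1),(-n*F[0]+c*F[1]).round(1),F[2].round(1),'T',s['torque'].round(2),'yaw',np.degrees(np.arctan2(M[1,1],M[0,1])).round(2),'tilt',M[:2,2].round(4))
E
python3 -m jog '[{"claw":45,"dx":-2,"dy":0,"dz":-0.5,"spin":0},{"claw":45,"dx":-3,"dy":0,"dz":-0.5,"spin":0},{"claw":45,"dx":-4,"dy":0,"dz":-0.5,"spin":0},{"claw":45,"dx":-4,"dy":0,"dz":-0.5,"spin":0}]'; python3 -c "from h import *;rep()"
python3 -m jog '[{"claw":45,"dx":0,"dy":1,"dz":0,"spin":0},{"claw":45,"dx":0,"dy":2,"dz":0,"spin":0},{"claw":45,"dx":0,"dy":3,"dz":0,"spin":0},{"claw":45,"dx":0,"dy":3,"dz":0,"spin":0}]'; python3 -c "from h import *;rep()"
```

```text
time: 9.38
position: [0.5606, 0.0928, 0.048]
tool_rot: [-2.045, -2.383, -0.005]
ft_force: [-1.9, 6.7, 1.3]
grip_width: 0.626
grip_force: 60.0
fix TCP mm [ 30.8 -30.4] z 0.048 F fix -0.8 6.9 1.3 T [1.27 0.57 0.01] yaw 8.73 tilt [0.0014 0.0031]
time: 9.72
position: [0.5609, 0.0929, 0.048]
tool_rot: [-2.042, -2.38, 0.002]
ft_force: [-10.4, 6.0, 11.0]
grip_width: 0.624
grip_force: 60.0
fix TCP mm [ 31.  -30.4] z 0.048 F fix -9.4 7.4 11.0 T [1.04 2.2  0.08] yaw 8.74 tilt [-0.0051  0.0027]
```

```bash
python3 -m jog '[{"claw":45,"dx":-1,"dy":0,"dz":-0.5,"spin":0},{"claw":45,"dx":-2,"dy":0,"dz":-0.5,"spin":0},{"claw":45,"dx":-3,"dy":0,"dz":-0.5,"spin":0},{"claw":45,"dx":-3,"dy":0,"dz":-0.5,"spin":0},{"claw":45,"dx":-3,"dy":0,"dz":-0.5,"spin":0}]'; python3 -c "from h import *;rep()"
```

```text
time: 10.13
position: [0.5609, 0.0928, 0.048]
tool_rot: [-2.039, -2.38, -0.001]
ft_force: [-8.8, 10.5, 7.6]
grip_width: 0.625
grip_force: 60.0
fix TCP mm [ 31.  -30.5] z 0.048 F fix -7.1 11.7 7.6 T [ 2.    1.97 -0.06] yaw 8.82 tilt [-0.0054  0.0058]
```

```bash
python3 -m jog '[{"claw":45,"dx":-1,"dy":1,"dz":-0.5,"spin":0},{"claw":45,"dx":-2,"dy":2,"dz":-0.5,"spin":0},{"claw":45,"dx":-3,"dy":3,"dz":-1,"spin":0},{"claw":45,"dx":-4,"dy":3,"dz":-1,"spin":0},{"claw":45,"dx":-5,"dy":3,"dz":-1,"spin":0},{"claw":45,"dx":-5,"dy":3,"dz":-1,"spin":0},{"claw":45,"dx":-5,"dy":3,"dz":-1,"spin":0}]'
python3 - <<'E'
from h import *
rep()
s=snap('side','s3')['frame'];im=snap('top','t3')
cv2.imwrite('pics/c6.png',np.hstack([cv2.resize(s[140:220,230:340],None,fx=4,fy=4),cv2.resize(im['frame'][175:255,150:230],None,fx=4,fy=4)])[...,::-1])
E
```

```text
time: 10.72
position: [0.5612, 0.0925, 0.0482]
tool_rot: [-2.031, -2.376, 0.0]
ft_force: [-15.8, 17.6, 9.1]
grip_width: 0.63
grip_force: 60.0
fix TCP mm [ 31.3 -30.8] z 0.0482 F fix -13.0 19.8 9.1 T [ 3.53  3.52 -0.22] yaw 8.96 tilt [-0.0126  0.0106]
```

View pics/c6.png

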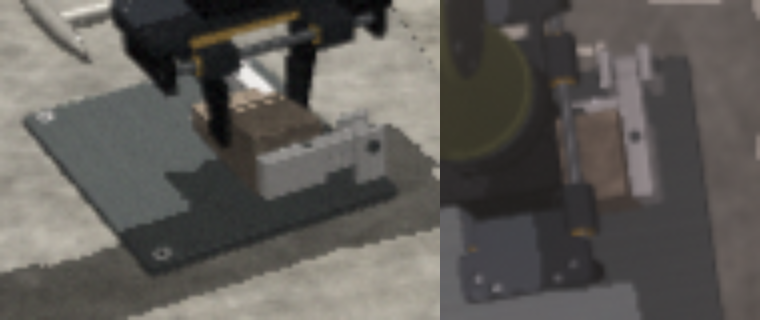

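The left view shows the block flat on the plate with its end against the lowered paddle, at (260,170). The right view shows no gap at the stop (630,150) or the fence (600,105). I'll add a little force towards the fence.

```bash
python3 -m jog '[{"claw":45,"dx":0.5,"dy":1,"dz":-0.5,"spin":0},{"claw":45,"dx":1,"dy":2,"dz":-1,"spin":0},{"claw":45,"dx":1,"dy":3,"dz":-1,"spin":0},{"claw":45,"dx":1,"dy":3,"dz":-1,"spin":0},{"claw":45,"dx":1,"dy":3,"dz":-1,"spin":0},{"claw":45,"dx":1,"dy":3,"dz":-1,"spin":0}]'
python3 - <<'E'
from h import *
rep()
im=dict(np.load('pics/t3.npz'));f=im['frame'];P=cloud(im);x,y,a=0.5257,.1183,np.radians(8.6);c,s=np.cos(a),np.sin(a)
d=P[...,:2]-[x,y]; X=(c*d[...,0]+s*d[...,1])*1000;Y=(-s*d[...,0]+c*d[...,1])*1000;Z=P[...,2]*1000
k=(X>-20)&(X<100)&(Y<-40)&(Y>-110)&(f[...,0].astype(int)-f[...,2]>10)&(Z>45)
print(k.sum(),np.percentile(X[k],[2,98]),np.percentile(Y[k],[1,5]),np.median(Z[k]))
A=np.c_[X[k],Y[k],np.ones(k.sum())];print('top slope',np.linalg.lstsq(A,Z[k],rcond=None)[0].round(4))
g=(X>5)&(X<40)&(Y>-100)&(Y<-82)&(Z>25)&(Z<70);print('paddle z',np.median(Z[g]),np.percentile(Y[g],[3,97]), np.polyfit(X[g],Z[g],1).round(3))
E
```

```text
time: 11.32
position: [0.5615, 0.0926, 0.0484]
tool_rot: [-2.029, -2.373, 0.008]
ft_force: [-20.0, 15.2, 11.8]
grip_width: 0.628
grip_force: 60.0
fix TCP mm [ 31.5 -30.7] z 0.0484 F fix -17.5 18.1 11.8 T [ 3.01  4.62 -0.13] yaw 8.94 tilt [-0.0184  0.0087]
1887 [-18.06737275  66.80267856] [-82.00625388 -78.1454311 ] 434.8367190933755
top slope [ -1.3449   0.7816 437.5868]
paddle z 44.587152646715865 [-92.20956423 -82.51859691] [ 0.192 38.437]
```

```bash
python3 -m jog '[{"claw":45,"dx":0.5,"dy":-0.5,"dz":-0.5,"spin":0},{"claw":45,"dx":1,"dy":-1,"dz":-1,"spin":0},{"claw":45,"dx":1,"dy":-1,"dz":-1,"spin":0},{"claw":45,"dx":1,"dy":-1,"dz":-1,"spin":0},{"claw":45,"dx":1,"dy":-1,"dz":-1,"spin":0},{"claw":45,"dx":1,"dy":-1,"dz":-1,"spin":0}]'
python3 - <<'E'
from h import *
rep()
im=get_image('top');f=im['frame'];P=cloud(im);x,y,a=0.5257,.1183,np.radians(8.6);c,s=np.cos(a),np.sin(a)
d=P[...,:2]-[x,y]; X=(c*d[...,0]+s*d[...,1])*1000;Y=(-s*d[...,0]+c*d[...,1])*1000;Z=P[...,2]*1000
k=(X>8)&(X<56)&(Y<-45)&(Y>-77)&(f[...,0].astype(int)-f[...,2]>10)&(Z>50)&(Z<70)
A=np.c_[X[k],Y[k],np.ones(k.sum())];w=np.linalg.inv(A.T@A);r=np.linalg.lstsq(A,Z[k],rcond=None);sg=np.std(Z[k]-A@r[0]);print(k.sum(),'top slope',r[0].round(4),'+-',(sg*np.sqrt(np.diag(w)))[:2].round(4))
E
```

```text
time: 11.82
position: [0.5614, 0.0926, 0.0484]
tool_rot: [-2.031, -2.375, 0.007]
ft_force: [-14.8, 13.5, 2.0]
grip_width: 0.627
grip_force: 60.0
fix TCP mm [ 31.5 -30.8] z 0.0484 F fix -12.6 15.5 2.0 T [ 2.83  3.34 -0.05] yaw 8.93 tilt [-0.0155  0.007 ]
179 top slope [-1.58000e-02 -1.68900e-01  4.63959e+01] +- [0.0155 0.0295]
```

Run:
```python
from h import *
x,y,a=0.5257,.1183,np.radians(8.6);c,s=np.cos(a),np.sin(a)
for n in('side','top'):
    im=get_image(n);f=im['frame'].astype(int);P=cloud(im)
    d=P[...,:2]-[x,y]; X=(c*d[...,0]+s*d[...,1])*1000;Y=(-s*d[...,0]+c*d[...,1])*1000;Z=P[...,2]*1000
    k=(X>10)&(X<54)&(Y<-42)&(Y>-74)&(f[...,0]-f[...,2]>8)&(Z>52)&(Z<68)
    for lo in range(-74,-42,6):
        q=k&(Y>=lo)&(Y<lo+6); print(n,lo,q.sum(),np.median(Z[q]).round(1) if q.any() else None)
    if n=='side':
        S=im['frame'][135:205,270:340]
        cv2.imwrite('pics/c7.png',cv2.resize(S,None,fx=8,fy=8,interpolation=cv2.INTER_CUBIC)[...,::-1])
rep()
```

```text
side -74 14 60.1
side -68 10 60.2
side -62 10 57.8
side -56 12 57.5
side -50 8 56.4
side -44 5 55.4
top -74 37 57.4
top -68 40 56.6
top -62 37 56.0
top -56 22 54.0
top -50 0 None
top -44 1 56.8
fix TCP mm [ 31.5 -30.7] z 0.0484 F fix -12.5 16.2 1.1 T [2.87 3.38 0.01] yaw 8.94 tilt [-0.0156  0.007 ]
```

View pics/c7.png

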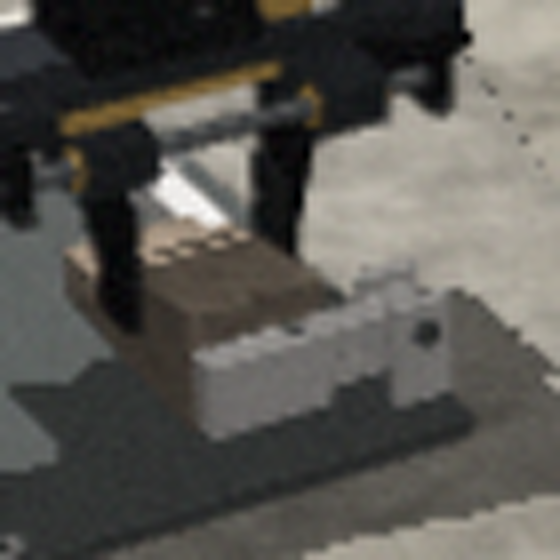

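The crop shows the block upright behind the paddle. Its near top corner is at about (195,350), its far top-left at (68,250) and its lower edge near (205,430). I'll check these against a projection of a flat block.

Run:
```python
from h import *
im=dict(np.load('pics/s3.npz'));K,T=im['K'],im['T']
def pr(p):
    q=T[:3,:3].T@(fx(p)-T[:3,3]);u=K@q/q[2];return ((u[:2]-[270,135])*8).round(0).tolist()
for p in [(.004,-.081,.060),(.004,-.003,.06),(.004,.029,.035),(.059,-.081,.06),(.004,-.081,.01),(.004,.029,.01),(.005,-.080,.046),(.005,-.094,.046),(.005,-.094,.014)]:print(p,pr(p))
f=im['frame'];cv2.imwrite('pics/c8.png',cv2.resize(f[155:195,270:315],None,fx=16,fy=14,interpolation=cv2.INTER_LINEAR)[...,::-1])
```

```text
(0.004, -0.081, 0.06) [190.0, 321.0]
(0.004, -0.003, 0.06) [94.0, 227.0]
(0.004, 0.029, 0.035) [62.0, 249.0]
(0.059, -0.081, 0.06) [326.0, 280.0]
(0.004, -0.081, 0.01) [197.0, 440.0]
(0.004, 0.029, 0.01) [67.0, 306.0]
(0.005, -0.08, 0.046) [193.0, 353.0]
(0.005, -0.094, 0.046) [211.0, 371.0]
(0.005, -0.094, 0.014) [215.0, 447.0]
```

View pics/c8.png

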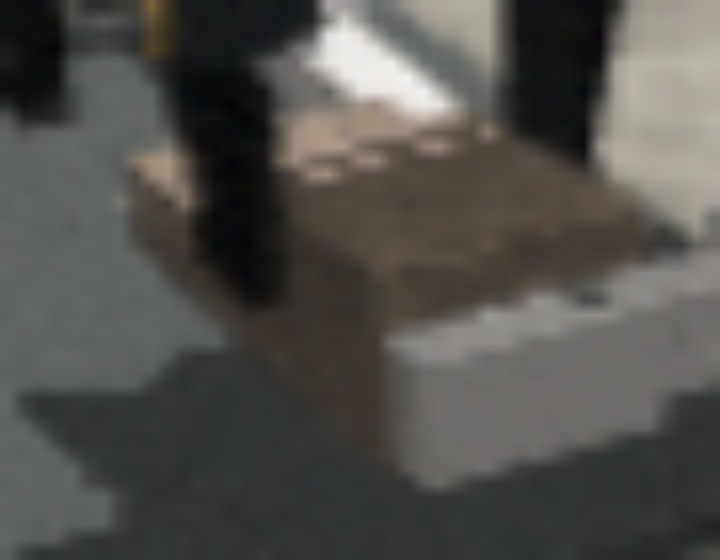

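```bash
python3 -m jog '[{"claw":45,"dx":0.5,"dy":-0.3,"dz":0.5,"spin":0},{"claw":45,"dx":1,"dy":-0.6,"dz":1,"spin":0},{"claw":45,"dx":1.5,"dy":-0.8,"dz":1.5,"spin":0},{"claw":45,"dx":1.5,"dy":-0.8,"dz":1.5,"spin":0.3},{"claw":45,"dx":1.5,"dy":-0.8,"dz":1.5,"spin":0.3},{"claw":45,"dx":1.5,"dy":-0.8,"dz":1.5,"spin":0.3},{"claw":45,"dx":1.5,"dy":-0.8,"dz":1.5,"spin":0.3},{"claw":45,"dx":1.5,"dy":-0.8,"dz":1.5,"spin":0.3}]'; python3 -c "from h import *;rep()"
```

```text
time: 12.63
position: [0.5614, 0.0927, 0.0483]
tool_rot: [-2.037, -2.373, 0.007]
ft_force: [-16.8, 11.4, 9.1]
grip_width: 0.625
grip_force: 59.9
fix TCP mm [ 31.5 -30.6] z 0.0483 F fix -14.9 13.8 9.1 T [2.25 3.68 0.64] yaw 8.71 tilt [-0.0138  0.0056]
```

```bash
python3 -c "
from h import *
rep(); print(close_job())"
```

```text
fix TCP mm [ 31.5 -30.6] z 0.0483 F fix -14.9 13.8 9.1 T [2.25 3.68 0.64] yaw 8.71 tilt [-0.0138  0.0056]
the job is handed in; nothing more can be done
None
```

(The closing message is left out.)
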